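# Lock the styling nozzle onto the hair dryer

## Task

Fit the flat-bladed styling nozzle onto the hair dryer that stands mouth-up in its dish: feel for the slots of the bayonet collar, press the foot in, turn it clockwise until it is cammed fully tight, and let go. Work gently, without forcing the nozzle against the dryer or against the end of its turn, and do not push the other things about.

Things in the scene. Friction and masses are not known exactly. Their poses are not given: they have to be found in the camera images.
- nozzle: loose grey plastic styling nozzle, about 120 g, 85 mm tall, standing upright on the table. Origin: centre of its underside; z up. Round foot 48 mm across (bottom edge bevelled 2 mm) up to 21 mm; shoulder 72 mm across from 21 to 27 mm, tapering in to 44 mm up; above it a flat blade. A half turn about z makes no difference.
- nozzle_blade (a point): middle of the nozzle's flat upright blade, 68 mm above the nozzle's underside; axes as the nozzle's. The blade is the handle: 60 mm long (along x), 16 mm thick (along y), from 44 to 85 mm up; pinch it across y from above.
- nozzle_ear (a point): the +x ear of the nozzle, on its foot under one end of the blade; its twin is on the -x side. Ears reach 29.5 mm from the axis, are 13 mm wide and 5 mm thick, tops about 7 mm and lowest edges about 1 mm above the underside. This point: the ear's outer end, 4.5 mm up.
- dryer: silver hair dryer, fixed, standing on its tail in a round wooden dish 132 mm across, barrel 72 mm across pointing straight up. Origin: centre of the dish's underside, on the table; +x is the way its black handle points (level, 58 mm up, ending 195 mm from the axis, 225 mm with its rubber sleeve). On its mouth sits a steel bayonet collar.
- mouth (a point): centre of the collar's top plane, 130 mm above the dryer's origin; axes as the dryer's. Collar 79 mm across, bore 50 mm. Its flat-topped lip has two opposite windows, 18 mm wide, for the nozzle's ears. The collar cannot turn, but the line through its windows lies anywhere within 0.3 rad either side of the dryer's x axis, unmeasured: see it from above, or turn the lightly pressed nozzle until it drops 9 mm.
- seat_top (a point): middle of the black sprung seat inside the collar, as it rests, 11 mm below the mouth. The nozzle's underside lands on it once the ears are through. It pushes back with 3 N at first and 2 N more per mm; press about 1 mm (5 to 6 N) to start the ears under the ramps.
- ramp_end (a point): on the barrel's axis, 16 mm below the mouth: where the nozzle's underside ends. Under the lip each window leads clockwise (seen from above) into a ramp sinking 4 mm over 61 degrees to a hard stop about 66 degrees past the window's middle, underside then about 16 mm down. Turned tight, it stays by friction. Nozzle and dryer bear 60 N at most, all contacts added up (about 26 N of it is the seat's when tight).
- diffuser: bystander: grey round diffuser head, loose, 86 mm across and 56 mm tall (pins to 68 mm), no blade. Origin: centre of its underside. It may have swapped places with the nozzle.
- spray_can: bystander: aluminium spray can, loose, 52 mm across, 180 mm tall, upright. Origin: centre of its underside.
- lotion: bystander: white bottle, loose, 56 mm across, 150 mm tall, upright. Origin: centre of its underside.
- cream_jar: bystander: amber jar, loose, 64 mm across, 45 mm tall. Origin: centre of its underside.
- hairbrush: bystander: wooden paddle hairbrush lying on its back, bristles up, loose, 210 mm long, 65 mm wide, 33 mm tall. Origin: on the table where handle and paddle meet; x from handle to paddle.
Mind the look-alikes: they are no part of the job. What is shaped like the nozzle but red or yellow is not meant.

How it is judged:
On the way, in this order (a step that is already met when the one before it is completed fails the run):
1. the nozzle is lifted clear of the table (height (world z) of nozzle above 0.05 m), for 0.1 s.
2. the nozzle's ears have dropped through the collar's windows (z of nozzle in the frame of mouth below -0.0085 m and horizontal distance between nozzle and mouth below 0.004 m and angle between nozzle's own z axis and vertical below 0.1 rad), for 0.1 s.
At the end, for the whole second after the job is handed in: the nozzle stays locked in the collar by itself: its underside at least 15 mm below the collar's top (about 15.9 mm at the stop), its axis within 3 mm of the mouth's centre, upright within 0.06 rad, at rest (z of nozzle in the frame of mouth below -0.015 m and horizontal distance between nozzle and mouth below 0.003 m and angle between nozzle's own z axis and vertical below 0.06 rad and linear speed of nozzle below 0.01 m/s); the robot touches nothing.
It fails at once if the nozzle is forced: more than 60 N between nozzle and dryer (contact force between nozzle and dryer above 60 N).
It fails at once if a bystander is pushed more than 20 mm (distance of any of diffuser, spray_can, lotion, cream_jar, hairbrush from where it was at the start of the episode above 0.02 m).
It also fails if it takes over 69 s, if anything falls off the work surface, if the arm or the gripper's body presses on something with over 40 N, if the wrist force passes 120 N, or if a joint passes its speed limit or range.

## Robot

A 6-joint arm with a two-finger parallel gripper is mounted at the origin on the work surface. World frame = base frame: x ahead of the robot, y to its left, z up, the work surface at z = 0. Lengths are in m, angles in rad, forces in N, time in s.
With the tool pointing down it reaches from about 0.275 to 1 m from the base axis. Payload 8.4 kg.
Tool frame: the origin (TCP) lies midway between the tips of the shut fingers; the grasp point (between the pads) lies 19 mm behind it; z points along the fingers, y is the line along which they close (so a half turn about z gives the same grasp; the last joint's range is limited). The gripper opens to 85 mm and grips with 20 to 120 N. Pads are 22 mm wide; open, the fingers measure 114 mm over their backs; the gripper's body (76 mm by 85 mm) begins 54 mm behind the grasp point. The pads swing forward as they close: fully open they stand 13 mm farther back than shut.
Start: joints at [-1.228, 0.353, 1.633, -0, 1.155, -0.002], TCP at [0.211, -0.588, 0.204] pointing down, gripper open.
Joint ranges: [-2.63, 2.63], [-0.92, 2.1], [0.06, 2.66], [-1.3, 4.44], [0, 2.69], [-3.02, 3.02]. Speed limits (rad/s): [2.22, 2.22, 2.79, 3.14, 3.14, 3.14].

## Interface

Orientations are given as a rotation vector (axis times angle).
In Python, from bench import manip, effector, kinematics, imaging, ticket, readout gives the robot as it stands. The module is installed in compiled form; this text tells all that it offers. Calls block until the motion is done:
- manip.reach(position, orientation): joint-space move of the TCP to a pose.
- manip.line_to(position, attitude=None, feed=0.15): straight line of the TCP; attitude=None keeps the orientation; feed is the mean speed in m/s.
- manip.set_joints(angles): joint-space move.
- effector.set_gripper(opening): finger opening in m; the grip force is fixed at half the most; returns when the fingers have stopped.
- manip.wait(seconds).
- kinematics.ik(position, orientation): joint angles nearest the present ones, or None.
- imaging.camera(name): name is "scene" or "top" or "wrist"; returns a dict with "pixels" (420x560x3 uint8, blue, green, red), "range_z" (420x560 float32, m along the optical axis (not along the pixel's ray), 0 where there is no reading), "mtx" (3x3 intrinsics, pixels), "D" ([k1, k2, p1, p2, k3] as OpenCV has them; the pictures are not rectified), "R" (3x3) and "t" (3): a world point X has camera coordinates R X + t; the wrist camera has in their place "hand_eye" (4x4, takes a point from camera to tool coordinates, whose origin is the TCP and whose axes are the flange's). Camera axes: x right, y down, z forward; pixel columns grow to the right and rows downward; lengths in m; the calibration is good to about 2 mm. A picture is of the moment at which its call begins: read the wrist's pose just before it.
A pose or a line that the arm cannot do raises manip.MotionError and nothing moves.
- ticket.hand_in(): hands the job in; it is judged then, once.
Readings, each from a call of its own:
- readout.current_time(): time.
- readout.current_joint_positions(): joint angles.
- readout.current_dq(): joint speeds.
- readout.current_effort(): joint torques, N m.
- readout.current_eef_pos(): TCP position.
- readout.current_eef_rot(): TCP orientation.
- readout.current_force(): force on the tool from outside, world axes, zero at the start.
- readout.current_torque(): the same for the moment, N m.
- readout.current_gripper_width(): finger opening in m.
- readout.current_grip_force(): force on a finger pad.
Only numpy, scipy, OpenCV 4.12 (cv2) and the standard library are available. Lean on these libraries where they do the work, as an engineer would, in place of code of your own. Each camera call takes 0.05 s, during which the arm holds its last target. There are 200 camera calls.

## Working session

There is one attempt and no reset: what is moved stays moved. The work goes in short steps, each a Python script; the robot and the scene stay as the last script left them, time stands still between calls to the robot, and variables do not carry over. Pictures are saved under pics/ and viewed, at most 10 in all, crops included, and the job is handed in when it is done.

```bash
mkdir -p pics
cat > h.py <<'E'
import numpy as np, cv2
from scipy.spatial.transform import Rotation as Ro
from bench import manip, effector, kinematics, imaging, ticket, readout
def shot(name):
    p=np.array(readout.current_eef_pos()); r=Ro.from_rotvec(readout.current_eef_rot()).as_matrix()
    d=imaging.camera(name)
    if 'hand_eye' in d:
        T=np.eye(4);T[:3,:3]=r;T[:3,3]=p
        W=T@np.array(d['hand_eye']); d['Rc'],d['c']=W[:3,:3],W[:3,3]
    else:
        R=np.array(d['R']);d['Rc']=R.T;d['c']=-R.T@np.array(d['t'])
    return d
def rays(d,uv):
    n=cv2.undistortPoints(np.array(uv,float).reshape(-1,1,2),np.array(d['mtx']),np.array(d['D'])).reshape(-1,2)
    return np.c_[n,np.ones(len(n))]
def onplane(d,uv,z):
    w=rays(d,uv)@d['Rc'].T
    return d['c']+w*((z-d['c'][2])/w[:,2])[:,None]
def cloud(d):
    h,w=d['range_z'].shape
    v,u=np.mgrid[:h,:w]
    r=rays(d,np.c_[u.ravel(),v.ravel()])*d['range_z'].reshape(-1,1)
    return (d['c']+r@d['Rc'].T).reshape(h,w,3)
def project(d,X):
    Xc=(np.array(X).reshape(-1,3)-d['c'])@d['Rc']
    return cv2.projectPoints(Xc,np.zeros(3),np.zeros(3),np.array(d['mtx']),np.array(d['D']))[0].reshape(-1,2)
E
python3 - <<'E'
from h import *
a=shot('scene');b=shot('top')
import pickle;pickle.dump((a,b),open('ab.pkl','wb'))
cv2.imwrite('pics/scene.png',a['pixels']);cv2.imwrite('pics/top.png',b['pixels'])
print(a['c'],b['c'],readout.current_time(),readout.current_eef_rot())
E
```

```text
[1.34421782 0.16225789 0.7193204 ] [0.43495901 0.05294787 1.07310036] 0.1 [-3.09378880e+00 -5.38805793e-01  3.62078145e-04]
```

View pics/top.png

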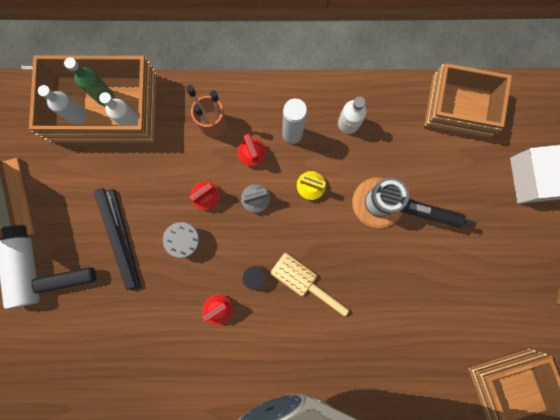

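View pics/scene.png

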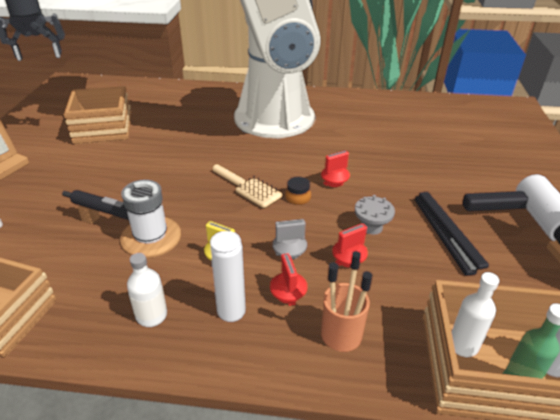

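Top view: the nozzle candidates are grey with a blade (256,198), red (205,195), (252,150) and (217,310), yellow (312,185), and the grey diffuser with pins and no blade (181,240). I choose the grey bladed one at (256,198), which is (290,238) in the scene view. The dryer mouth is at (390,197), with its handle pointing to (465,220).

Run:
```python
from h import *
import pickle;a,b=pickle.load(open('ab.pkl','rb'))
P=cloud(b)
hsv=cv2.cvtColor(b['pixels'],cv2.COLOR_BGR2HSV)
x0,y0,x1,y1=225,165,290,230
sub=P[y0:y1,x0:x1]; hs=hsv[y0:y1,x0:x1]
m=(hs[...,1]<70)&(sub[...,2]>0.075)&(sub[...,2]<0.095)
q=sub[m];print('blade',m.sum(),q.mean(0))
r=cv2.minAreaRect((q[:,:2]*1000).astype(np.float32));print(r)
bp=cv2.boxPoints(r);print(bp)
m2=(sub[...,2]>0.015)&(sub[...,2]<0.04)&(hs[...,1]<70);q=sub[m2];print('shoulder',m2.sum(),cv2.minEnclosingCircle((q[:,:2]*1000).astype(np.float32)))
sub=P[165:250,345:470]
m=(abs(sub[...,2]-0.13)<0.006);q=sub[m];print('mouth',m.sum(),q[:,2].mean(),cv2.minEnclosingCircle((q[:,:2]*1000).astype(np.float32)))
m=(abs(sub[...,2]-0.075)<0.03);
mask=(hsv[165:250,345:470,2]<60)&m
q=sub[mask];print('handle',cv2.fitLine((q[:,:2]*1000).astype(np.float32),cv2.DIST_L2,0,.01,.01).ravel())
cr=np.hstack([cv2.resize(b['pixels'][y0-10:y1+10,x0-10:x1+10],(380,380),interpolation=cv2.INTER_CUBIC),cv2.resize(b['pixels'][160:245,348:433],(380,380),interpolation=cv2.INTER_CUBIC)])
cv2.imwrite('pics/crop.png',cr)
for n,uv in dict(r1=(205,195),r2=(252,150),y=(312,185),can=(295,105),lot=(358,105),r3=(217,310)).items(): print(n,P[uv[1],uv[0]].round(3))
```

```text
blade 180 [0.5996476  0.10792207 0.08407195]
((600.897216796875, 107.77168273925781), (16.888057708740234, 59.84675598144531), 16.499988555908203)
[[584.3022  134.06458]
 [601.2996   76.68232]
 [617.49225  81.47879]
 [600.4948  138.86105]]
shoulder 282 ((600.8931884765625, 107.74855041503906), 35.85911178588867)
mouth 565 0.12960754360799093 ((591.6637573242188, -204.48291015625), 40.07115173339844)
handle [ 2.3589860e-01  9.7177768e-01  5.5196191e+02 -3.3047592e+02]
r1 [0.603 0.226 0.061]
r2 [0.708 0.112 0.085]
y [ 0.625 -0.032  0.075]
can [0.782 0.013 0.18 ]
lot [ 0.792 -0.13   0.153]
r3 [0.333 0.19  0.082]
```

View pics/crop.png

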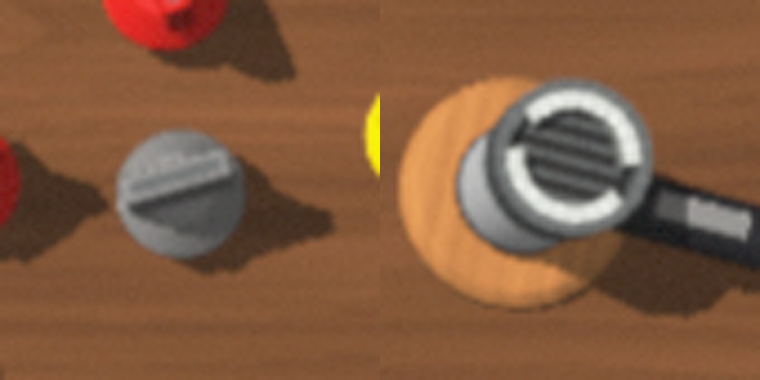

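The crop confirms the grey bladed nozzle; its sizes check out (60×16.9 mm blade at z=0.084, shoulder radius 36 mm). The collar windows show as dark gaps in the lip at crop (517,130) and (630,180), giving a line at about -114° in the world frame. Next I check the kinematics and take a closer wrist view over the mouth.

```bash
cat >> h.py <<'E'
def down(tdeg):
    t=np.radians(tdeg);y=np.array([np.cos(t),np.sin(t),0]);z=np.array([0,0,-1.])
    return Ro.from_matrix(np.c_[np.cross(y,z),y,z]).as_rotvec()
E
python3 - <<'E'
from h import *
d=imaging.camera('wrist');print(np.array(d['hand_eye']).round(4).tolist())
print(readout.current_force())
for t in (16.5,-163.5):
    j=kinematics.ik([.6,.108,.049],down(t));print(t,np.round(j,2) if j is not None else None)
    for k in (-40,-70,-106,-115):
        j=kinematics.ik([.592,-.204,.17],down(t+k));print(t+k,np.round(j,2) if j is not None else None)
# wrist look at mouth
t=-24
H=np.array(d['hand_eye']);R=Ro.from_rotvec(down(t)).as_matrix()
off=R@H[:3,3]; p=np.array([.592,-.204,.33])-np.r_[off[:2],0]
print(p,off)
manip.reach(p,down(t))
b=shot('wrist');import pickle;pickle.dump(b,open('w1.pkl','wb'))
print(b['c'],b['Rc'].round(3).tolist());cv2.imwrite('pics/w1.png',b['pixels']);print(readout.current_time())
E
```

```text
[[0.0003, -0.9499, -0.3126, 0.0801], [1.0, 0.0, 0.001, -0.0008], [-0.0009, -0.3126, 0.9499, -0.1708], [0.0, 0.0, 0.0, 1.0]]
[-0.37586221 -0.14911415  0.1434432 ]
16.5 [ 0.18  0.51  1.78  0.    0.85 -0.11]
-23.5 [-0.33  0.39  1.66 -0.    1.09  0.08]
-53.5 [-0.33  0.39  1.66  0.    1.09  0.6 ]
-89.5 [-0.33  0.39  1.66 -0.    1.09  1.23]
-98.5 [-0.33  0.39  1.66 -0.    1.09  1.38]
-163.5 None
-203.5 None
-233.5 [-0.33  0.39  1.66 -0.    1.09 -2.54]
-269.5 [-0.33  0.39  1.66 -0.    1.09 -1.91]
-278.5 [-0.33  0.39  1.66  0.    1.09 -1.76]
[ 0.56010781 -0.27747999  0.33      ] [0.03189219 0.07347999 0.1708289 ]
[ 0.59185848 -0.20428788  0.50038823] [[0.913, -0.387, -0.128], [-0.408, -0.867, -0.287], [0.0, 0.314, -0.949]]
1.9667
```

View pics/w1.png

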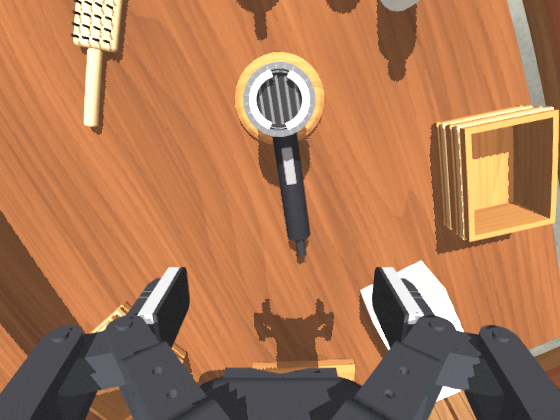

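The wrist view shows the mouth at (279,97), with white lip arcs and window gaps at the top and bottom of the ring. I measure the centre and window angle numerically.

Run:
```python
from h import *
import pickle;b=pickle.load(open('w1.pkl','rb'))
P=cloud(b);s=P[50:145,225:335].reshape(-1,3)
m=abs(s[:,2]-.13)<.007;q=s[m];print('depth',m.sum(),np.median(q[:,2]),cv2.minEnclosingCircle((q[:,:2]*1000).astype(np.float32)))
g=b['pixels'].max(2)
w=np.zeros_like(g);w[50:145,225:335]=(b['pixels'].min(2)>190)[50:145,225:335]
v,u=np.nonzero(w);X=onplane(b,np.c_[u,v],.13)[:,:2]*1000
(c),r=cv2.minEnclosingCircle(X.astype(np.float32));print('white',len(X),c,r)
for it in range(2):
    best=None
    th=np.radians(np.arange(0,360,3))
    tab=[]
    for rr in (26,28,30,32,34,36,38,40,42):
        Y=np.c_[(c[0]+rr*np.cos(th))/1000,(c[1]+rr*np.sin(th))/1000,np.full(len(th),.13)]
        p=project(b,Y).astype(np.float32)
        tab.append(cv2.remap(g,p[:,0].reshape(1,-1),p[:,1].reshape(1,-1),cv2.INTER_LINEAR).ravel())
    break
for rr,t in zip((26,28,30,32,34,36,38,40,42),tab): print(rr,' '.join(map(str,t)))
```

```text
depth 2371 0.130896443865689 ((590.904541015625, -203.61402893066406), 39.91808319091797)
white 1313 (590.855712890625, -203.07806396484375) 38.576416015625
26 254 255 255 255 255 255 255 255 255 255 255 255 255 255 255 251 145 73 62 52 51 53 51 54 81 84 62 155 254 255 255 255 255 254 254 255 255 255 255 255 255 255 255 254 255 254 252 255 254 246 249 251 250 248 249 253 255 255 248 254 249 253 250 247 249 250 250 250 251 252 251 244 249 247 246 245 193 179 171 113 89 89 87 95 137 169 161 196 233 242 242 244 247 244 249 249 242 243 246 249 247 250 253 252 254 249 252 249 254 255 253 251 251 252 254 254 255 254 254 255
28 255 255 255 255 255 255 255 255 255 255 255 255 255 255 255 253 135 72 68 88 83 70 78 93 87 80 71 114 255 255 255 255 255 255 255 255 255 255 255 255 255 255 255 255 255 255 255 255 255 255 255 255 255 255 255 255 255 255 255 255 255 255 255 255 255 255 255 255 255 255 255 255 255 255 255 255 225 96 90 89 89 86 90 90 87 88 98 212 255 255 255 255 255 255 255 255 255 255 255 255 255 255 255 255 255 255 255 255 255 255 255 255 255 255 255 255 255 255 255 255
30 255 255 
[... 2654 characters left out ...]
41 229 213 235 230 231 230 213 177 172 181 180 178 175 172 174 167 157 143 134 155 163 168 137 134 134 138 141 135 128 167 176 185 179 179 196 218 232 242 240 242 236 241 241 250 246 240 238 248 250 248 248 250 253 249 254 250 240
42 254 255 255 255 255 255 255 255 255 255 255 255 255 255 255 255 255 255 255 255 255 255 255 255 255 255 255 255 255 255 255 255 255 255 255 255 255 255 255 255 255 255 255 255 255 254 254 254 255 255 254 254 255 255 255 255 254 255 255 255 255 255 255 255 254 255 255 255 254 253 251 176 183 178 168 164 164 171 154 38 44 42 46 49 49 47 50 47 46 45 41 67 163 177 166 166 173 249 255 255 255 255 254 254 255 255 255 255 255 255 254 254 255 255 255 255 255 255 255 254
```

Run:
```python
from h import *
import pickle
t=16.5
off=Ro.from_rotvec(down(t)).as_matrix()@np.array([.0801,-.0008,-.1708])
p=np.array([.601,.108,.285])-np.r_[off[:2],0]
effector.set_gripper(.055)
manip.reach(p,down(t))
b=shot('wrist');pickle.dump(b,open('w2.pkl','wb'));cv2.imwrite('pics/w2.png',b['pixels'])
P=cloud(b);hsv=cv2.cvtColor(b['pixels'],cv2.COLOR_BGR2HSV)
near=np.hypot(P[...,0]-.601,P[...,1]-.108)<.045
for lo,hi in ((.079,.092),(.015,.04)):
    m=near&(P[...,2]>lo)&(P[...,2]<hi);q=P[m]
    r=cv2.minAreaRect((q[:,:2]*1000).astype(np.float32));print(m.sum(),np.median(q[:,2]),r,cv2.minEnclosingCircle((q[:,:2]*1000).astype(np.float32)));print(cv2.boxPoints(r).tolist())
print(readout.current_time(),readout.current_force(),readout.current_gripper_width())
```

```text
838 0.08608918317734005 ((600.7264404296875, 106.94678497314453), (15.754865646362305, 59.65756607055664), 16.04047203063965) ((600.0838012695312, 106.91748809814453), 30.202720642089844)
[[584.9135131835938, 133.4375762939453], [601.3978881835938, 76.10266876220703], [616.5393676757812, 80.45599365234375], [600.0549926757812, 137.7908935546875]]
1062 0.03358547997254313 ((600.0946655273438, 106.6776123046875), (70.18844604492188, 70.99066162109375), 42.32830810546875) ((600.4163208007812, 107.31327056884766), 36.162776947021484)
[[550.2477416992188, 109.2875747680664], [598.0513305664062, 56.804290771484375], [649.9415893554688, 104.0676498413086], [602.1380004882812, 156.55093383789062]]
3.6333 [-0.51871076 -0.86783535  0.63897807] 0.054727166468930055
```

Run:
```python
from h import *
t=16.0
manip.reach([.6005,.1072,.12],down(t))
manip.line_to([.6005,.1072,.049],feed=.06)
effector.set_gripper(0.0)
print(readout.current_gripper_width(),readout.current_grip_force(),readout.current_force(),readout.current_eef_pos())
manip.line_to([.6005,.1072,.215],feed=.12)
print(readout.current_gripper_width(),readout.current_force())
manip.reach([.5910,-.2038,.215],down(-25.3))
manip.line_to([.5910,-.2038,.049+.130+.008],feed=.05)
manip.wait(.3)
b=shot('wrist');cv2.imwrite('pics/w3.png',b['pixels']);
print(readout.current_eef_pos(),readout.current_force(),readout.current_torque(),readout.current_time())
```

```text
0.014067471930289212 59.29521560668945 [-0.7653595  -0.5150698   4.81202031] [0.60070869 0.10726125 0.04944669]
0.013750919123975119 [-0.05637065 -0.49112997 -1.9025464 ]
[ 0.59111652 -0.20386861  0.187248  ] [ 0.28398345 -0.18827207 -1.01553785] [-0.01883836 -0.00181562 -0.03357761] 9.9417
```

View pics/w3.png

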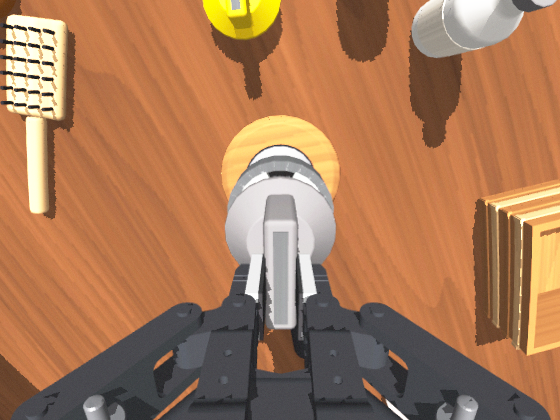

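The nozzle is held straight over the mouth. Its blade centreline at column 281 lines up with the dark window at (281,172). I'll descend in small steps with a force guard.

```bash
cat >> h.py <<'E'
MZ=.130
def F(n=4):
    f=[]
    for _ in range(n): f.append(readout.current_force()); manip.wait(.015)
    return np.mean(f,0)
def depth(): return (readout.current_eef_pos()[2]-.0494-MZ)*1000
def descend(x,y,t,zs,fmax,step=.001):
    """lower in steps until depth zs (m rel. mouth) or upward push fmax"""
    z=readout.current_eef_pos()[2]
    while z-.0494-MZ>zs:
        z-=step; manip.line_to([x,y,z],attitude=down(t),feed=.03)
        f=F(); 
        print('%.1f'%depth(),f.round(1))
        if f[2]>fmax: return True
    return False
E
python3 - <<'E'
from h import *
print(F(10),readout.current_time())
descend(.591,-.2038,-25.3,-.0105,4)
print(readout.current_eef_pos(),readout.current_torque(),readout.current_time())
E
```

```text
[ 0.14317583 -0.10166215 -1.34135446] 10.1083
6.6 [-0.4 -0.2 -1.1]
5.6 [-0.1 -0.2 -1.1]
4.6 [ 0.1  0.  -1.6]
3.6 [-0.  -0.2 -1.3]
2.6 [-0.3  0.  -1.5]
1.6 [-0.3  0.1 -1.4]
0.7 [ 0.2 -0.1 -1.5]
-0.4 [ 0.2 -0.  -1.5]
-1.4 [ 0.1 -0.2 -1. ]
-2.3 [ 0.6 -0.4 -1.8]
-3.4 [-0.  -0.2 -0.8]
-4.4 [ 0.2 -0.2 -1.5]
-5.4 [ 0.3  0.  -1.2]
-6.3 [-0.  -0.2 -1.4]
-7.4 [-0.1 -0.2 -1.1]
-8.4 [-0.1 -0.5 -1.3]
-9.4 [-0.1  0.  -1.1]
-10.4 [-0.1 -0.3 -1.6]
-11.0 [-0.4 -0.1  1.8]
[ 0.59119584 -0.20386294  0.16838765] [0.04663475 0.07780297 0.0053986 ] 16.125
```

```bash
cat > turn.py <<'E'
from h import *
x,y,t0=.591,-.2038,-25.3
def goto(a,d):
    manip.line_to([x,y,MZ+.0494-d/1000],attitude=down(t0-a),feed=.02)
    manip.wait(.05)
    f=F(3); m=np.array(readout.current_torque())
    print('a=%.1f d=%.2f'%(a,depth()),f.round(1),m.round(3),'%.4f'%readout.current_gripper_width())
    return f,m
E
python3 - <<'E'
from turn import *
f,m=goto(0,11.6);f,m=goto(0,12.1)
m0=m
for a in range(3,40,3):
    d=12.1+max(0,a-5)*4/61
    f,m=goto(a,d)
    if f[2]>16 or f[2]<-8 or np.hypot(*f[:2])>8 or abs(m[2]-m0[2])>.35: print('STOP');break
print(readout.current_time())
E
```

```text
a=0.0 d=-11.46 [-0.3  0.4  2.4] [ 0.071  0.081 -0.001] 0.0141
a=0.0 d=-11.98 [-0.1  0.6  3.1] [ 0.043  0.096 -0.02 ] 0.0140
a=3.0 d=-12.03 [-0.2 -0.2  3.5] [ 0.007 -0.126  0.02 ] 0.0142
a=6.0 d=-12.14 [ 0.6 -0.1  3.3] [-0.046 -0.149 -0.019] 0.0142
a=9.0 d=-12.34 [ 0.4 -0.5  3.6] [-0.029 -0.09  -0.03 ] 0.0144
a=12.0 d=-12.52 [ 0.4 -0.2  4.2] [-0.025 -0.093 -0.043] 0.0137
a=15.0 d=-12.72 [-0.  -0.5  3.6] [ 0.017 -0.056 -0.026] 0.0138
a=18.0 d=-12.89 [ 0.2 -0.4  3.9] [-0.066 -0.066 -0.007] 0.0140
a=21.0 d=-13.12 [0.2 0.2 4.6] [-0.042 -0.127 -0.066] 0.0137
a=24.0 d=-13.29 [ 0.2 -0.7  4. ] [-0.055 -0.098 -0.047] 0.0140
a=27.0 d=-13.49 [-0.1  0.1  4.2] [-0.101 -0.126  0.044] 0.0139
a=30.0 d=-13.71 [ 0.4 -1.   4.5] [-0.002 -0.029 -0.054] 0.0143
a=33.0 d=-13.89 [-0.1 -1.   5.7] [-0.093 -0.024 -0.006] 0.0138
a=36.0 d=-14.08 [0.5 0.  5.1] [-0.125 -0.1   -0.028] 0.0143
a=39.0 d=-14.28 [0.1 0.2 5. ] [-0.122 -0.042 -0.045] 0.0145
21.375
```

Run:
```python
from turn import *
mz=-.03
for a in list(range(42,61,3))+[61.5+1.0*i for i in range(8)]:
    d=min(12.1+(a-5)*4/61,15.9)
    f,m=goto(a,d)
    if f[2]>18 or f[2]<-9 or np.hypot(*f[:2])>10 or abs(m[2]-mz)>.3: print('STOP');break
print(readout.current_time(),readout.current_eef_rot())
```

```text
a=42.0 d=-14.48 [-0.1 -0.2  5.1] [-0.122 -0.104 -0.04 ] 0.0139
a=45.0 d=-14.66 [-0.1 -0.5  5.3] [-0.147 -0.006 -0.04 ] 0.0136
a=48.0 d=-14.86 [ 0.2 -0.3  5.5] [-0.132 -0.092 -0.109] 0.0138
a=51.0 d=-15.08 [-0.3  0.   5. ] [-0.178 -0.035 -0.048] 0.0138
a=54.0 d=-15.26 [-0.3 -0.4  5.6] [-0.143 -0.076 -0.086] 0.0138
a=57.0 d=-15.43 [-0.  -0.3  5.7] [-0.165 -0.033 -0.032] 0.0138
a=60.0 d=-15.63 [ 0.4 -1.3  5.4] [-0.13  -0.074 -0.037] 0.0141
a=61.5 d=-15.72 [-0.5 -0.5  5. ] [-0.145  0.063  0.035] 0.0138
a=62.5 d=-15.79 [ 0.2 -1.   5.5] [-0.147 -0.009  0.003] 0.0138
a=63.5 d=-15.84 [-0.  -0.6  5.1] [-0.169 -0.032  0.018] 0.0137
a=64.5 d=-15.87 [ 0.  -0.9  4.4] [-0.274 -0.013  0.181] 0.0139
a=65.5 d=-15.92 [ 0.3 -0.9  4.9] [-0.385 -0.081  0.327] 0.0141
STOP
25.575 [ 3.14138131e+00 -2.13138185e-02 -2.03920284e-05]
```

The torque about z rises from a=64.5° at 15.9 mm depth, so that is the stop. Releasing and backing off.

Run:
```python
from turn import *
goto(65.0,15.9)
effector.set_gripper(.045)
manip.wait(.2);print(F())
manip.line_to([x,y,.27],feed=.08)
manip.wait(.5)
off=Ro.from_rotvec(down(t0-65)).as_matrix()@np.array([.0801,-.0008,-.1708])
manip.reach(np.array([x,y,.35])-np.r_[off[:2],0],down(t0-65))
b=shot('wrist');cv2.imwrite('pics/w4.png',b['pixels'][:300])
P=cloud(b);near=np.hypot(P[...,0]-x,P[...,1]-y)<.045
q=P[near&(P[...,2]>.185)&(P[...,2]<.22)];print(len(q),np.median(q[:,2]),cv2.minAreaRect((q[:,:2]*1000).astype(np.float32)))
q=P[near&(P[...,2]>.132)&(P[...,2]<.15)];print('shoulder',len(q),np.median(q[:,2]),cv2.minEnclosingCircle((q[:,:2]*1000).astype(np.float32)))
print(readout.current_time(),F())
```

```text
a=65.0 d=-15.93 [ 0.4 -2.3  4.5] [-0.43  -0.019  0.125] 0.0136
[-0.19586727 -0.0348854   0.46535902]
1068 0.20027297680377512 ((589.965087890625, -203.76766967773438), (59.70169448852539, 15.928461074829102), 0.9769006967544556)
shoulder 911 0.1457426762456966 ((590.8886108398438, -203.33834838867188), 39.363006591796875)
29.15 [-0.43702518 -0.02783144 -0.41713666]
```

View pics/w4.png

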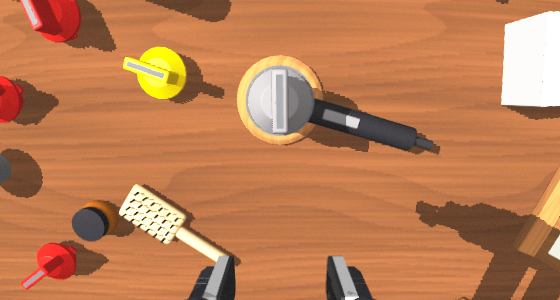

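The nozzle sits upright on the mouth at (280,98). Its blade top is at z≈0.1993 after the roughly 1 mm depth bias seen earlier, so its underside is about 15.8 mm down and it is tight. The fingers are clear of everything.

```bash
python3 -c "
from bench import ticket,readout
print(ticket.hand_in(),readout.current_time())"
```

```text
the job is handed in; nothing more can be done
the job is handed in; nothing more can be done
```

The nozzle is fitted and cammed tight against the stop, with its underside measured about 15.8 mm below the mouth. I let go and handed the job in at about 29 s; no verdict was returned.

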